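# Index the badge press and crimp the badge

### The job

Finish the badge in the press: the pin back already lies in the orange-banded die, so turn the die table until it clicks into its stop with the orange-banded die under the ram, and only then pull the lever fully down to crimp and let it come fully back up. Leave the table clicked in place and do not shove the other things on the bench about.

Things in the scene. Friction and masses are not known exactly. Their poses are not given: they have to be found in the camera images.
- press: rotary badge press, blue cast frame fixed to the bench. Origin: on the bench under the die table's pivot; x points from the pivot to the ram and column, y to the press's left, z up. Base 22 mm thick, x -118 to +200, y +-120 mm. The head (x +35 to +191, y +-31, z 120 to 203 mm) overhangs the back half of the die table; the front half is open from above. Click-stop block (45 mm high) back left
- ram_axis (a point): point on the ram's vertical axis at the height of the dies' upper faces, 66 mm from the table pivot along the press's x; fixed to the press. At rest the upper die hangs 26 mm above the dies
- die_table (a joint): turning angle (rad) of the die table about its vertical pivot, positive counter-clockwise seen from above; no end stops, either way will do. Two click stops: 0 (green-banded die under the ram) and +-pi (orange-banded die under the ram). Within 0.07 rad of a stop a spring plunger pulls the table to it when let go; lugs 0.07 to 0.16 rad either side resist, about 12 N at a grip to pass
- table_pivot (a point): centre of the die table's upper face, on the turning axis, 40 mm above the bench. The table is an aluminium disc of 212 mm diameter; between the stops it turns with light friction (about 1 N at a grip) and stays where it is left
- orange_die (a point): centre of the upper face of the die cup with the orange band, a white pin back lying in it: 66 mm diameter, 26 mm high, its upper face 66 mm above the bench and 66 mm from the pivot, opposite the green die
- green_die (a point): centre of the upper face of the empty die cup with the green band, same size, opposite the orange one
- grip_a (a point): centre of a black upright hand grip on the die table, a sleeve 22 mm in diameter that spins freely on its pin, from 45 to 95 mm above the bench (this point at 70 mm), 92 mm from the pivot, 90 degrees counter-clockwise of the green die seen from above
- grip_b (a point): centre of the second, equal grip, 90 degrees clockwise of the green die seen from above (opposite grip_a)
- lever (a joint): angle (rad) of the press lever on the right of the head: 0 is fully up (leaning 5 degrees back), 1.4 is fully down (its stop). It swings forward and down, towards the press's -x, in an upright plane; it takes 4 to 10 N at its grip; a spring brings it back up when let go
- lever_grip (a point): centre of the lever's black cross grip, a sleeve 26 mm in diameter and 66 mm long, level along the press's y, that spins freely on its pin and sticks out to the press's right of the lever rod (its near end 12 mm from the rod's centre line). 160 mm from the lever's turning axis; about 324 mm above the bench when the lever is up, 206 mm when down
- lever_pivot (a point): point on the lever's turning axis (along the press's y), level with the middle of the lever's grip: in the press frame x = +96, y = -145, z = 165 mm; fixed to the press. The steel lever rod is 13 mm thick and swings in the plane y = -100 mm
- shell_tray: clear open tray of steel badge shells, 110 x 160 x 28 mm, left of the press; origin under its centre; to be left alone
- badge_blue: finished blue badge, 58 mm diameter, 8 mm thick, lying right of the press; to be left alone
- badge_red: finished red badge, same size, right of the press; to be left alone
- scissors: orange-handled scissors, 180 mm long, lying on the bench; to be left alone
- tumbler: lilac drinking bottle, 76 mm diameter, 207 mm high; origin under its centre; to be left alone
- pen_pot: grey pot of markers, 76 mm diameter, 140 mm high; origin under its centre; to be left alone
- thread_cone: red cone of thread, 68 mm diameter, 115 mm high; origin under its centre; to be left alone
- parts_box: blue-lidded box of badge parts, 120 x 170 x 78 mm; origin under its centre; to be left alone

How it is judged (in metres and radians):
On the way, in this order (a step that is already met when the one before it is completed fails the run):
1. the die table is in its click stop with the orange-banded die under the ram (within 3 mm of the ram's axis) and still, the lever still up (horizontal distance between orange_die and ram_axis below 0.003 m and velocity of joint die_table between -0.1 and 0.1 rad/s and value of joint lever below 0.25 rad), for 0.2 s.
2. the lever is pulled fully down (past 1.3 of 1.4 rad) with the orange-banded die under the ram (value of joint lever above 1.3 rad and horizontal distance between orange_die and ram_axis below 0.004 m), for 0.2 s.
At the end, for the whole second after the job is handed in: The die table rests in its click stop with the orange-banded die within 3 mm of the ram's axis, and the lever is back up (below 0.08 rad), both at rest (horizontal distance between orange_die and ram_axis below 0.003 m and value of joint lever below 0.08 rad and velocity of joint die_table between -0.1 and 0.1 rad/s and velocity of joint lever between -0.1 and 0.1 rad/s); the robot touches nothing.
It fails at once if the lever is pulled (beyond 0.35 rad) while the orange-banded die is not under the ram (more than 6 mm off its axis) (value of joint lever above 0.35 rad and horizontal distance between orange_die and ram_axis above 0.006 m).
It fails at once if one of the other things on the bench is shoved more than 40 mm or knocked over (distance of any of shell_tray, badge_blue, badge_red, scissors, tumbler, pen_pot, thread_cone, parts_box from where it was at the start of the episode above 0.04 m or angle between any of tumbler, pen_pot, thread_cone's own z axis and vertical above 0.6 rad).
It also fails if it takes over 69 s, if anything falls off the work surface, if the arm or the gripper's body presses on something with over 40 N, if the wrist force passes 120 N, or if a joint passes its speed limit or range.

### The arm

A 6-joint arm with a two-finger parallel gripper is mounted at the origin on the work surface. World frame = base frame: x ahead of the robot, y to its left, z up, the work surface at z = 0. Lengths are in mm, angles in rad, forces in N, time in s.
With the tool pointing down it reaches from about 425 to 925 mm from the base axis. Payload 12.5 kg.
Tool frame: the origin (TCP) lies between the finger pads; the fingertips stand 17 mm ahead of it and the grasp point (between the pads) lies 2 mm behind it; z points along the fingers, y is the line along which they close (so a half turn about z gives the same grasp; the last joint's range is limited). The gripper opens to 85 mm and grips with 20 to 120 N. Pads are 22 mm wide; open, the fingers measure 114 mm over their backs; the gripper's body (76 mm by 85 mm) begins 54 mm behind the grasp point. The pads swing forward as they close: fully open they stand 13 mm farther back than shut.
Start: joints at [-1.349, 0.491, 1.559, -0, 1.092, -0.106], TCP at [201.248, -591.728, 248.327] pointing down, gripper open.
Joint ranges: [-3.1, 3.1], [-0.84, 2.19], [0.05, 2.79], [-1.13, 4.28], [0.06, 2.93], [-2.69, 2.69]. Speed limits (rad/s): [2.22, 2.22, 2.79, 3.14, 3.14, 3.14].

### API

Orientations are given as a 3x3 rotation matrix whose columns are the frame's x, y, z axes.
In Python, from rig import state, camera, calibration, close_job gives the robot as it stands.
- The arm moves only by the tool move_arm, never from a script. Its argument "rows" is a list that holds one entry, the list of rows, each a list of 4 numbers: the shift along the world's x, y, z in m, then the turn about the world's z in degrees. A call has 1 to 20 rows; each row is the pose to reach, as a shift and turn from the pose commanded when the call began; what a row does not reach only later rows make up. A row lasts 1/8 s, in which the tool goes at most 62.5 mm and 10.7 degrees, less where a joint would pass 70% of its speed; a pose out of reach is approached as far as the arm can. A call with a gripper value outside its range is refused whole. "fingers" is the opening, from -1 (shut) to 1 (fully open), set as the call begins (left out, the last holds). The fingers move at their own pace and stop on an object; "grip_force" is the grip in N (left out, the last holds). Time passes only in rows, so rows that repeat a pose let the fingers close. It gives the time, the measured TCP pose, the force, the opening and the grip force at its end, in the units of the state.
- state(): the state, without advancing time (a new reading comes with each control period).
- camera(name): name is "side" or "top"; returns the picture (480x640x3 uint8, red, green, blue); there is no depth.
- calibration(name): a dict with "mtx" (3x3 intrinsics, pixels), "distortion" ([k1, k2, p1, p2, k3] as OpenCV has them; the pictures are not rectified), "extrinsics" (4x4, takes a point from camera to world coordinates). Camera axes: x right, y up, looking along -z (the intrinsics and any distortion apply to the point x, -y, -z); pixel columns grow to the right and rows downward; lengths in mm; the calibration is good to about 2 mm. A picture is of the moment at which its call begins. calibration takes no time and is no camera call.
- close_job(): hands the job in; it is judged then, once.
The state is a dict: "time": time; "qpos": joint angles; "qd": joint speeds; "tau": joint torques, N m; "eef_pos": TCP position; "tcp_rot": TCP orientation; "force": force on the tool from outside, world axes, zero at the start; "wrist_torque": the same for the moment, N m; "finger_gap": opening from 0.0 (shut) to 1.0 (fully open); "grip_force": force on a finger pad.
Only numpy, scipy, OpenCV 4.12 (cv2) and the standard library are available. Lean on these libraries where they do the work, as an engineer would, in place of code of your own. Each camera call takes 0.05 s, during which the arm holds its last target. There are 200 camera calls.

## Working session

There is one attempt and no reset: what is moved stays moved. The work goes in short steps, Python scripts to look and compute and a tool call to move; the robot and the scene stay as the last step left them, time stands still between calls to the robot, and variables do not carry over. Pictures are saved under pics/ and viewed, at most 13 in all, crops included, and the job is handed in when it is done.

Besides the shell and the picture viewer there is one more tool, called after "Emit:" as name(argument=value, ...) on one line, values as JSON. move_arm: Moves the arm, as the interface text tells. Its arguments: {"type":"object","properties":{"rows":{"type":"array","items":{"type":"array","items":{"type":"array","items":{"type":"number"}}}},"fingers":{"type":"number"},"grip_force":{"type":"number"}},"required":["rows"]}

```bash
mkdir -p pics && python3 - <<'E'
from rig import state,camera,calibration
import cv2
for n in("top","side"):
    cv2.imwrite(f"pics/{n}0.png",camera(n)[:,:,::-1]); c=calibration(n); print(n,c["mtx"],c["distortion"],c["extrinsics"])
print(state())
E
```

```text
top [[494.35942224   0.         315.37351941]
 [  0.         494.35942224 243.55381758]
 [  0.           0.           1.        ]] [-0.09272129  0.          0.          0.          0.        ] [[-2.06943630e-02  9.80345155e-01 -1.96201735e-01  2.46488732e+02]
 [-9.99716666e-01 -2.25991612e-02 -7.47434085e-03  2.32999938e+01]
 [-1.17614285e-02  1.95991467e-01  9.80535065e-01  1.48896726e+03]
 [ 0.00000000e+00  0.00000000e+00  0.00000000e+00  1.00000000e+00]]
side [[613.52487821   0.         317.48575479]
 [  0.         613.52487821 238.08009004]
 [  0.           0.           1.        ]] [-0.00510953  0.          0.          0.          0.        ] [[ 9.74055245e-01  1.80039976e-01 -1.37120335e-01  2.65580724e+02]
 [-2.26091567e-01  7.47518999e-01 -6.24578217e-01 -1.04777690e+03]
 [-9.94899130e-03  6.39375440e-01  7.68830323e-01  1.52458503e+03]
 [ 0.00000000e+00  0.00000000e+00  0.00000000e+00  1.00000000e+00]]
{'time': 0.1, 'qpos': array([-1.34858474e+00,  4.91513662e-01,  1.55935320e+00,  6.22105981e-06,
        1.09169803e+00, -1.05586626e-01]), 'qd': array([ 0.00070411, -0.00123582, -0.00292608, -0.00149244,  0.00137517,
        0.00062886]), 'tau': array([ 4.79003764e-03, -6.19448590e+01, -2.62026697e+01, -2.49399119e-05,
        2.91003089e-03,  3.42286924e-06]), 'eef_pos': array([ 201.21891956, -591.54988318,  247.78939178]), 'tcp_rot': array([[ 9.46754460e-01,  3.21956438e-01, -2.08884140e-04],
       [ 3.21956488e-01, -9.46753990e-01,  9.49550001e-04],
       [ 1.07951843e-04, -9.66242303e-04, -9.99999527e-01]]), 'force': array([ 0.97593222,  0.66977792, -0.69238765]), 'wrist_torque': array([0.00865025, 0.01806223, 0.00154763]), 'grip_force': 0.0, 'finger_gap': 1.0006786084184383}
```

View pics/top0.png

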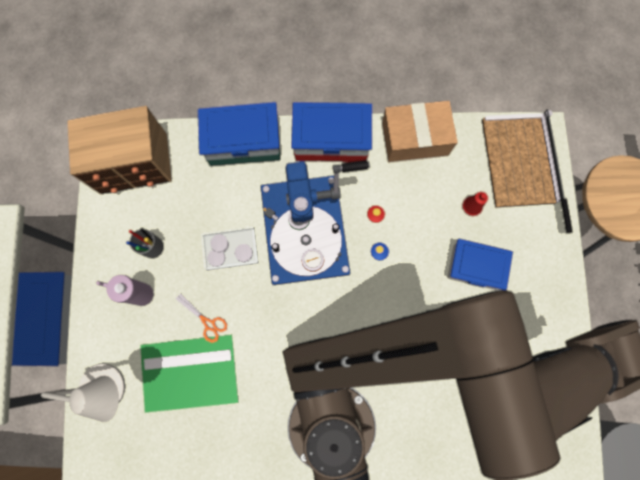

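View pics/side0.png

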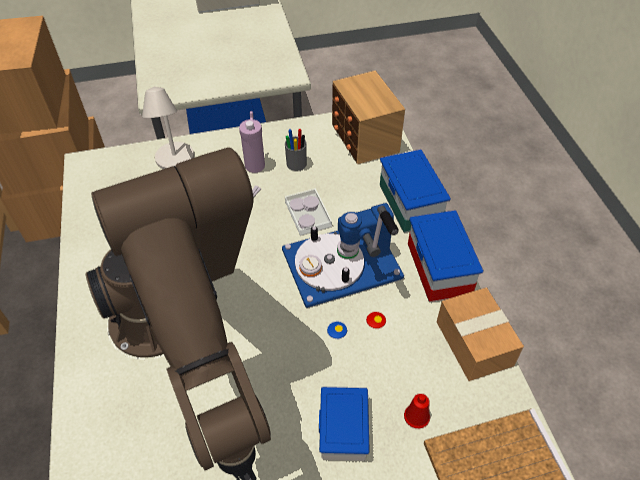

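Both views show the press: in the top view the frame is at about (305,230) and the pivot at (306,240), with the orange die in front at (312,260). The lever grip is at about (352,167). I'll enlarge both.

```bash
python3 - <<'E'
import cv2,numpy as np
t=cv2.imread("pics/top0.png")[150:290,240:390]; s=cv2.imread("pics/side0.png")[195:310,275:415]
a=cv2.resize(t,None,fx=4,fy=4,interpolation=cv2.INTER_CUBIC);b=cv2.resize(s,None,fx=5,fy=5,interpolation=cv2.INTER_CUBIC)
cv2.imwrite("pics/t1.png",a);cv2.imwrite("pics/s1.png",b)
E
```

```text
(no output)
```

View pics/t1.png

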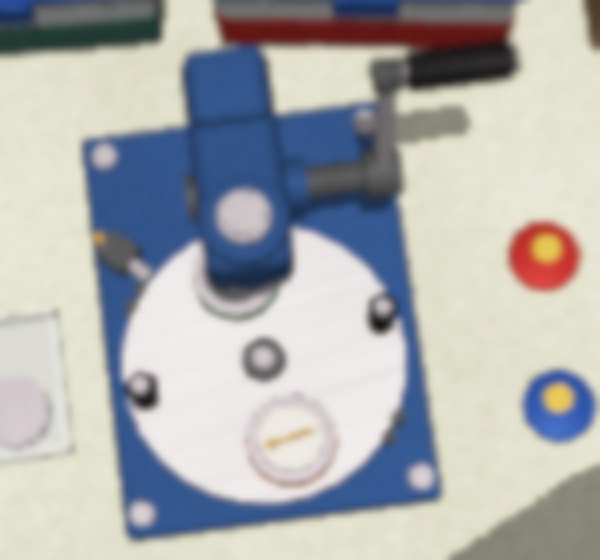

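View pics/s1.png

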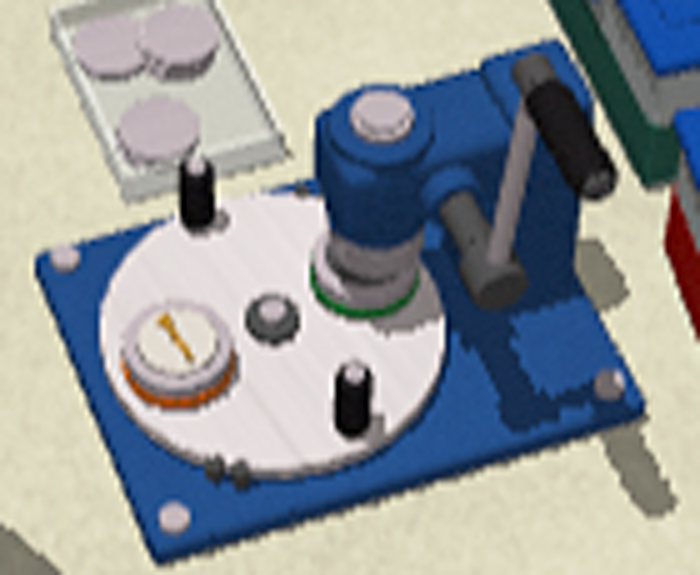

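The press sits yawed by a few degrees, with green under the ram. The orange die is in front at top-crop (291,438) and the grips are at (143,385) and (381,312). The lever is up, with its grip at about (462,66). Next I fit the press pose and table angle.

```bash
cat > h.py <<'E'
import numpy as np,cv2
from rig import calibration
def proj(P,n):
    c=calibration(n);E=np.linalg.inv(c["extrinsics"]);p=(E[:3,:3]@np.atleast_2d(P).T).T+E[:3,3]
    p=p*[1,-1,-1]
    return cv2.projectPoints(p,np.zeros(3),np.zeros(3),c["mtx"],np.array(c["distortion"]))[0][:,0]
def rz(a): return np.array([[np.cos(a),-np.sin(a),0],[np.sin(a),np.cos(a),0],[0,0,1]])
def pw(P,p): return np.atleast_2d(P)@rz(p[2]).T+[p[0],p[1],0]
E
python3 - <<'E'
from h import *
from scipy.optimize import least_squares
def pts(th):
    t=lambda r,a,z:(r*np.cos(a+th),r*np.sin(a+th),z)
    return dict(fl=(-118,120,22),fr=(-118,-120,22),bl=(200,120,22),br=(200,-120,22),org=t(66,np.pi,66),ga=t(92,np.pi/2,70),gb=t(92,-np.pi/2,70),
     lg=(96-160*np.sin(.087),-145,165+160*np.cos(.087)))
T=dict(fl=(130,538),fr=(440,495),bl=(83,142),org=(291,438),ga=(143,388),gb=(381,314),lg=(462,66))
S=dict(fl=(38,260),fr=(158,562),br=(645,410),org=(180,343),ga=(198,198),gb=(352,400),lg=(570,138))
def lgfix(d):
    d=dict(d);d["lg"]=(96+160*np.sin(.087),-145,165+160*np.cos(.087));return d
def res(p,full=False):
    d=lgfix(pts(p[3]));o=[]
    for n,M,s,off in(("top",T,4,(240,150)),("side",S,5,(275,195))):
        P=pw([d[k] for k in M],p);o.append(proj(P,n)-(np.array(list(M.values()))/s+off))
        if full:
            for k,e in zip(M,o[-1]):print(n,k,e.round(1))
    return np.concatenate(o).ravel()
r=least_squares(res,[650,50,0,0],x_scale=[10,10,.1,.1],loss="soft_l1")
p=r.x;print(p);res(p,1)
for k,v in lgfix(pts(p[3])).items():print(k,pw(v,p).round(0))
print("ram",pw((66,0,66),p),"piv",pw((0,0,40),p),"levpiv",pw((96,-145,165),p))
E
```

```text
[5.47103502e+02 6.15293750e+01 1.11506218e-01 1.75937419e-01]
top fl [-0.9  0.7]
top fr [1.3 0.8]
top bl [-0.8 -1.3]
top org [-0.   0.1]
top ga [0.2 0.6]
top gb [0.5 0.3]
top lg [-0.5 -0. ]
side fl [-0.9 -1. ]
side fr [-0.4 -1.3]
side br [ 1.7 -0.9]
side org [-0.   0.6]
side ga [ 0.5 -0.1]
side gb [0.5 1.1]
side lg [0.8 1.4]
fl [[416. 168.  22.]]
fr [[443. -71.  22.]]
bl [[733. 203.  22.]]
br [[759. -35.  22.]]
org [[484.  43.  66.]]
ga [[521. 150.  70.]]
gb [[573. -27.  70.]]
lg [[672. -70. 324.]]
ram [[612.69361651  68.87354416  66.        ]] piv [[547.10350156  61.52937502  40.        ]] levpiv [[658.64222218 -71.88769211 165.        ]]
```

Emit:
move_arm(rows=[[[0.1, 0.12, 0, -10], [0.14, 0.17, 0, -15], [0.19, 0.23, 0, -20], [0.24, 0.29, 0, -25], [0.279, 0.342, 0, -30], [0.285, 0.4, 0, -35], [0.29, 0.46, 0, -40], [0.3, 0.52, 0, -45], [0.305, 0.58, 0, -50], [0.31, 0.64, 0, -55], [0.315, 0.7, 0, -59], [0.32, 0.742, 0, -59], [0.32, 0.742, 0, -59], [0.32, 0.742, -0.05, -59], [0.32, 0.742, -0.1, -59], [0.32, 0.742, -0.108, -59], [0.32, 0.742, -0.108, -59]]])

```text
time: 2.22
eef_pos: [521.6, 150.1, 140.9]
tcp_rot: [[0.763, -0.646, -0.0], [-0.646, -0.763, -0.0], [-0.0, 0.0, -1.0]]
force: [0.6, -0.9, 0.8]
finger_gap: 1.001
grip_force: 0.0
```

```bash
python3 - <<'E'
from rig import state,camera
import cv2
from h import *
s=state();print(s["time"],s["qpos"].round(3),s["eef_pos"],s["tcp_rot"].round(3),s["force"].round(1))
t=camera("top")[:,:,::-1][150:290,240:390];i=camera("side")[:,:,::-1][170:310,275:415]
cv2.imwrite("pics/2.png",np.hstack([cv2.resize(t,(400,373),interpolation=2),cv2.resize(i,(400,373)[::1],interpolation=2)]))
E
```

```text
2.225 [ 0.158  0.514  1.872 -0.     0.756  2.432] [521.64647646 150.05271558 140.92150439] [[ 0.763 -0.646 -0.   ]
 [-0.646 -0.763 -0.   ]
 [-0.     0.    -1.   ]] [ 0.6 -0.9  0.8]
```

View pics/2.png

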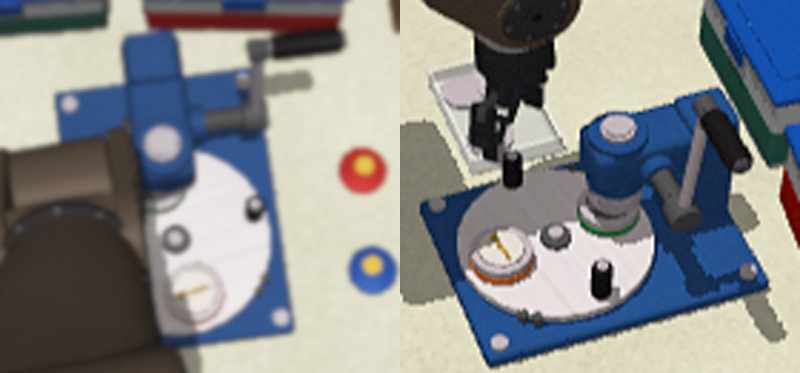

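The gripper hangs open straight above grip A, at side pane (510,150), with the sleeve between the fingers. I'll lower it and close to a loose cage.

Emit:
move_arm(rows=[[[0, 0, -0.03, 0], [0, 0, -0.05, 0], [0, 0, -0.071, 0], [0, 0, -0.071, 0], [0, 0, -0.071, 0]]])

```text
time: 2.95
eef_pos: [522.0, 150.2, 70.8]
tcp_rot: [[0.763, -0.646, 0.002], [-0.646, -0.763, 0.0], [0.001, -0.002, -1.0]]
force: [-0.4, 0.1, -0.3]
finger_gap: 0.996
grip_force: 0.0
```

Emit:
move_arm(rows=[[[0, 0, 0, 0], [0, 0, 0, 0], [0, 0, 0, 0], [0, 0, 0, 0], [0, 0, 0, 0], [0, 0, 0, 0]]], fingers=-0.3, grip_force=20)

```text
time: 3.7
eef_pos: [521.2, 150.3, 69.3]
tcp_rot: [[0.764, -0.646, -0.0], [-0.646, -0.764, -0.0], [-0.0, 0.0, -1.0]]
force: [0.1, 0.5, 0.5]
finger_gap: 0.348
grip_force: 0.0
```

```bash
python3 - <<'E'
from rig import state,camera
import cv2
from h import *
s=state();print(s["time"],s["eef_pos"].round(1),s["force"].round(1),s["finger_gap"])
i=camera("side")[:,:,::-1][170:310,275:415]
cv2.imwrite("pics/3.png",cv2.resize(i,None,fx=4,fy=4,interpolation=2))
# circle path in shifts from the present commanded pose (521.2,150.3,70) yaw -40.2
piv=np.array([547.1,61.5]);a0=90+10.08+6.39
c=np.array([521.2,150.3])
for k in range(0,18):
    a=a0+10*k
    q=piv+92*np.array([np.cos(np.radians(a)),np.sin(np.radians(a))])
    print(k*10,((q-c)/1000).round(4), "taneg yaw offset",round(a-180-( -40.2),1))
E
```

```text
3.7 [521.2 150.3  69.3] [0.1 0.5 0.5] 0.3484415280932234
0 [-0.0002 -0.0006] taneg yaw offset -33.3
10 [-0.0151 -0.0064] taneg yaw offset -23.3
20 [-0.0288 -0.0148] taneg yaw offset -13.3
30 [-0.0408 -0.0254] taneg yaw offset -3.3
40 [-0.0508 -0.038 ] taneg yaw offset 6.7
50 [-0.0585 -0.0521] taneg yaw offset 16.7
60 [-0.0635 -0.0673] taneg yaw offset 26.7
70 [-0.0659 -0.0831] taneg yaw offset 36.7
80 [-0.0655 -0.0992] taneg yaw offset 46.7
90 [-0.0623 -0.1149] taneg yaw offset 56.7
100 [-0.0565 -0.1298] taneg yaw offset 66.7
110 [-0.0481 -0.1435] taneg yaw offset 76.7
120 [-0.0375 -0.1555] taneg yaw offset 86.7
130 [-0.0249 -0.1655] taneg yaw offset 96.7
140 [-0.0108 -0.1732] taneg yaw offset 106.7
150 [ 0.0044 -0.1782] taneg yaw offset 116.7
160 [ 0.0202 -0.1806] taneg yaw offset 126.7
170 [ 0.0363 -0.1802] taneg yaw offset 136.7
```

View pics/3.png

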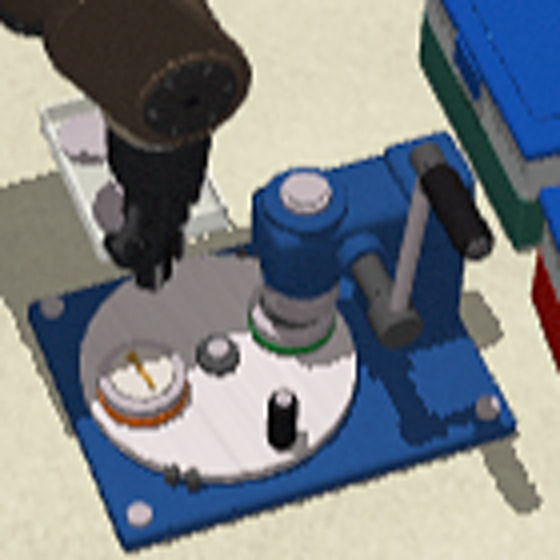

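Emit:
move_arm(rows=[[[-0.0075, -0.003, 0, 4], [-0.015, -0.0064, 0, 8], [-0.022, -0.0104, 0, 12], [-0.0288, -0.0148, 0, 16], [-0.035, -0.02, 0, 20], [-0.0408, -0.0254, 0, 24], [-0.046, -0.0315, 0, 28], [-0.0508, -0.038, 0, 32], [-0.055, -0.045, 0, 36], [-0.0585, -0.0521, 0, 40], [-0.0613, -0.0596, 0, 44], [-0.0635, -0.0673, 0, 48], [-0.065, -0.0752, 0, 52], [-0.0659, -0.0831, 0, 56], [-0.066, -0.0912, 0, 60], [-0.0655, -0.0992, 0, 64], [-0.0655, -0.0992, 0, 64]]])

```text
time: 5.88
eef_pos: [455.8, 50.8, 69.3]
tcp_rot: [[0.916, 0.402, 0.0], [0.402, -0.916, -0.0], [0.0, 0.0, -1.0]]
force: [-0.2, 0.8, 0.9]
finger_gap: 0.348
grip_force: 0.0
```

```bash
python3 - <<'E'
from rig import state,camera
import cv2
from h import *
s=state();print(s["time"],s["eef_pos"].round(1),s["force"].round(1),s["finger_gap"],s["qpos"].round(2))
t=camera("top")[:,:,::-1][150:290,240:390];i=camera("side")[:,:,::-1][170:310,275:415]
cv2.imwrite("pics/4.png",np.hstack([cv2.resize(t,(400,373),interpolation=2),cv2.resize(i,(400,373)[::1],interpolation=2)]))
E
```

```text
5.875 [455.8  50.8  69.3] [-0.2  0.8  0.9] 0.3484325203569783 [-0.03  0.56  2.12 -0.    0.46  1.12]
```

View pics/4.png

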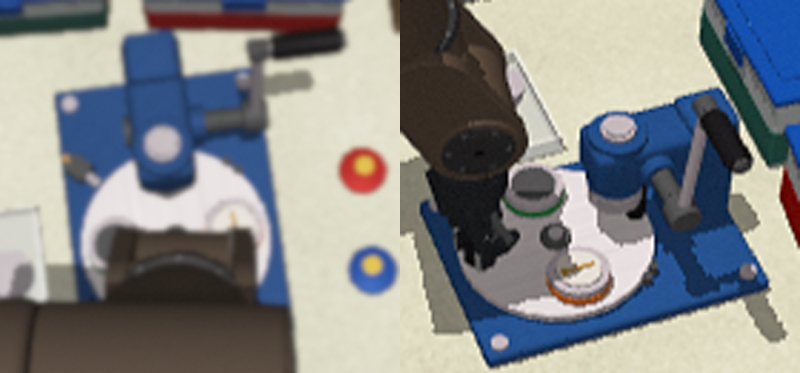

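Grip A is now at the front, and the orange die has moved round to the right at side pane (580,272). The cage works, so I continue to the stop.

Emit:
move_arm(rows=[[[0.001, -0.0079, 0, 4], [0.0032, -0.0157, 0, 8], [0.0058, -0.0233, 0, 12], [0.009, -0.0306, 0, 16], [0.0129, -0.0376, 0, 20], [0.0174, -0.0443, 0, 24], [0.0224, -0.0505, 0, 28], [0.028, -0.0563, 0, 32], [0.0341, -0.0616, 0, 36], [0.0406, -0.0663, 0, 40], [0.0475, -0.0705, 0, 44], [0.0547, -0.074, 0, 48], [0.0622, -0.0768, 0, 52], [0.0699, -0.079, 0, 56], [0.0778, -0.0805, 0, 60], [0.0857, -0.0814, 0, 64], [0.0938, -0.0815, 0, 68], [0.1018, -0.081, 0, 73], [0.105, -0.0806, 0, 73], [0.105, -0.0806, 0, 73]]])

```text
time: 8.48
eef_pos: [561.1, -29.3, 69.3]
tcp_rot: [[-0.117, 0.993, 0.001], [0.993, 0.117, -0.0], [-0.0, 0.001, -1.0]]
force: [-0.8, -0.5, 0.4]
finger_gap: 0.353
grip_force: 0.0
```

```bash
python3 - <<'E'
from rig import state,camera
import cv2
from h import *
s=state();print(s["time"],s["eef_pos"].round(1),s["force"].round(1),s["finger_gap"],s["qpos"].round(2))
t=camera("top")[:,:,::-1][150:290,240:390];i=camera("side")[:,:,::-1][170:310,275:415]
cv2.imwrite("pics/5.png",np.hstack([cv2.resize(t,(400,373),interpolation=2),cv2.resize(i,(400,373)[::1],interpolation=2)]))
E
```

```text
8.475 [561.1 -29.3  69.3] [-0.8 -0.5  0.4] 0.35320309903461705 [-0.17  0.64  1.87  0.    0.62 -0.29]
```

View pics/5.png

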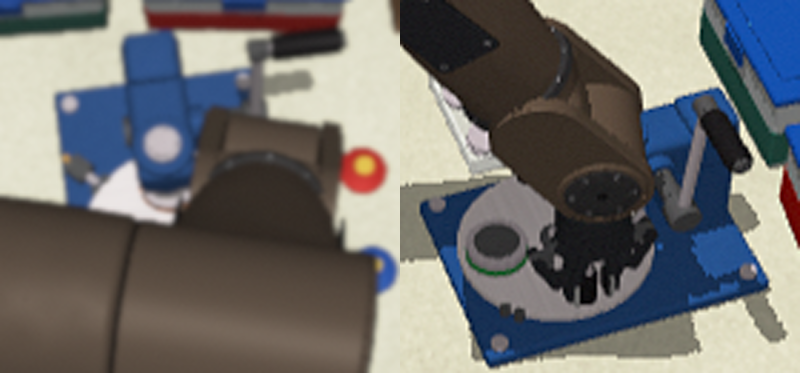

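Side pane: the green die is now at front left, (495,245), and there is almost no force on the gripper, so the table is probably clicked. I'll open slightly, lift, move above the lever grip, and check the table angle.

Emit:
move_arm(rows=[[[0, 0, 0, 0], [0, 0, 0, 0], [0, 0, 0.03, 0], [0, 0, 0.07, 0], [0, 0, 0.12, 0], [0, 0, 0.17, 0], [0, 0, 0.22, 0], [0, 0, 0.27, 0], [0, 0, 0.32, 0], [0, 0, 0.32, 0]]], fingers=0.0)

```text
time: 9.82
eef_pos: [561.3, -29.6, 393.0]
tcp_rot: [[-0.118, 0.993, 0.007], [0.993, 0.118, -0.001], [-0.002, 0.007, -1.0]]
force: [0.5, -0.6, -1.0]
finger_gap: 0.5
grip_force: 0.0
```

Emit:
move_arm(rows=[[[0.04, -0.08, 0, 0], [0.06, -0.12, 0, 0], [0.08, -0.17, 0, 0], [0.09, -0.21, 0, 0], [0.09, -0.21, 0, 0], [0.09, -0.21, 0, 0]]], fingers=1.0)

```text
time: 10.58
eef_pos: [650.6, -239.1, 388.4]
tcp_rot: [[-0.118, 0.993, -0.001], [0.993, 0.118, 0.001], [0.001, -0.001, -1.0]]
force: [-0.0, 0.2, -0.2]
finger_gap: 1.003
grip_force: 0.0
```

```bash
python3 - <<'E'
from rig import state,camera
import cv2
from h import *
s=state();print(s["time"],s["eef_pos"].round(1),s["force"].round(1),s["finger_gap"],s["qpos"].round(2))
tp=camera("top")[:,:,::-1].copy();sd=camera("side")[:,:,::-1].copy()
p=[547.1,61.5,.1115]
for th in [np.pi]:
  for r,a,z in((66,0,66),(92,np.pi/2,70),(92,-np.pi/2,70),(66,0,66)):
    P=pw((r*np.cos(a+th),r*np.sin(a+th),z),p)
    print(a,proj(P,"top"),proj(P,"side"))
cv2.imwrite("pics/6.png",np.hstack([cv2.resize(tp[150:290,240:390],(400,373),interpolation=2),cv2.resize(sd[170:310,275:415],(400,373),interpolation=2)]))
cv2.imwrite("pics/6top.png",tp);cv2.imwrite("pics/6side.png",sd)
E
```

```text
10.575 [ 650.6 -239.1  388.4] [-0.   0.2 -0.2] 1.002939408336713 [-0.45  0.51  1.16  0.    1.47 -0.57]
0 [[308.86739732 260.41830266]] [[309.38019777 261.42716101]]
1.5707963267948966 [[336.97933864 234.07821831]] [[340.92108921 277.96604994]]
-1.5707963267948966 [[274.83737439 242.31560712]] [[319.81896587 232.81052917]]
0 [[308.86739732 260.41830266]] [[309.38019777 261.42716101]]
```

View pics/6.png

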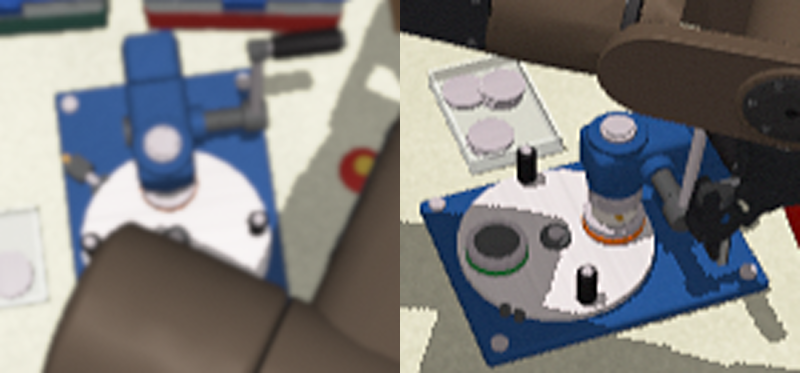

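The table fits the π stop within a pixel: the green die is at (498,242) against a predicted (498,243), and the grips match too. The orange die is under the ram. Now I go over the lever grip, down, and close.

Emit:
move_arm(rows=[[[0.008, 0.06, 0, 0], [0.015, 0.11, 0, 0], [0.022, 0.164, 0, 0], [0.022, 0.164, 0, 0], [0.022, 0.164, 0, 0], [0.022, 0.164, -0.03, 0], [0.022, 0.164, -0.055, 0], [0.022, 0.164, -0.067, 0], [0.022, 0.164, -0.067, 0], [0.022, 0.164, -0.067, 0]]])

```text
time: 11.92
eef_pos: [673.0, -75.9, 323.5]
tcp_rot: [[-0.118, 0.993, 0.002], [0.993, 0.118, -0.0], [-0.001, 0.002, -1.0]]
force: [0.9, 0.9, 0.0]
finger_gap: 1.003
grip_force: 0.0
```

```bash
python3 - <<'E'
from rig import state,camera
import cv2
from h import *
s=state();print(s["time"],s["eef_pos"].round(1),s["force"].round(1),s["finger_gap"],s["qpos"].round(2))
tp=camera("top")[:,:,::-1].copy();sd=camera("side")[:,:,::-1].copy()
cv2.imwrite("pics/7.png",np.hstack([cv2.resize(tp[120:260,270:420],(400,373),interpolation=2),cv2.resize(sd[150:290,300:440],(400,373),interpolation=2)]))
E
```

```text
11.925 [673.  -75.9 323.5] [0.9 0.9 0. ] 1.0032922058436475 [-0.21  0.51  1.32 -0.    1.31 -0.33]
```

View pics/7.png

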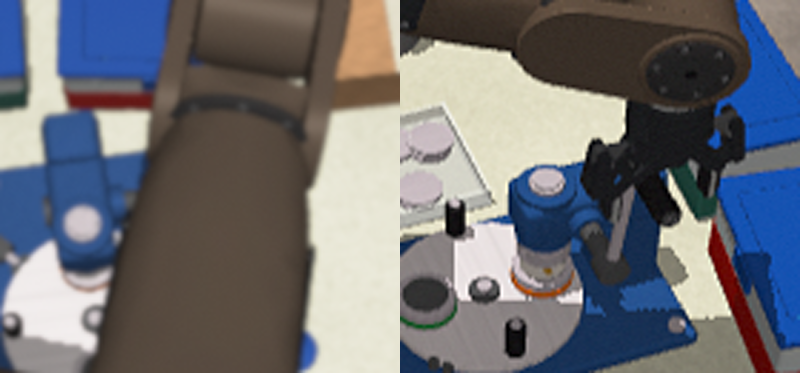

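The lever's cross grip lies between the open fingers, at side pane (655,195). Closing.

Emit:
move_arm(rows=[[[0, 0, 0, 0], [0, 0, 0, 0], [0, 0, 0, 0], [0, 0, 0, 0], [0, 0, 0, 0], [0, 0, 0, 0], [0, 0, 0, 0]]], fingers=-1, grip_force=40)

```text
time: 12.9
eef_pos: [672.9, -75.5, 322.5]
tcp_rot: [[-0.118, 0.993, 0.001], [0.993, 0.118, -0.0], [-0.0, 0.001, -1.0]]
force: [3.4, 0.9, 1.4]
finger_gap: 0.29
grip_force: 39.3
```

```bash
python3 - <<'E'
from rig import state
from h import *
s=state();print(s["time"],s["eef_pos"].round(1),s["force"].round(1),s["finger_gap"],s["grip_force"])
x=np.array([np.cos(.1115),np.sin(.1115)])
f=lambda q:(-160*np.sin(q-.0873),160*np.cos(q-.0873))
for q in np.append(np.arange(.1,1.4,.1),1.37):
    a=(np.array(f(q))-f(0))/1000; print(round(q,2),(x*a[0]).round(4),a[1].round(4))
E
```

```text
12.9 [672.9 -75.5 322.5] [3.4 0.9 1.4] 0.2898317024890121 39.33073818683624
0.1 [-0.0159 -0.0018] 0.0006
0.2 [-0.0317 -0.0036] -0.0004
0.3 [-0.0474 -0.0053] -0.003
0.4 [-0.0628 -0.007 ] -0.0071
0.5 [-0.0776 -0.0087] -0.0128
0.6 [-0.0919 -0.0103] -0.02
0.7 [-0.1053 -0.0118] -0.0285
0.8 [-0.1178 -0.0132] -0.0383
0.9 [-0.1293 -0.0145] -0.0494
1.0 [-0.1397 -0.0156] -0.0615
1.1 [-0.1487 -0.0167] -0.0747
1.2 [-0.1565 -0.0175] -0.0886
1.3 [-0.1628 -0.0182] -0.1033
1.37 [-0.1663 -0.0186] -0.1139
```

Emit:
move_arm(rows=[[[-0.0159, -0.0018, 0.0006, 0], [-0.0317, -0.0036, -0.0004, 0], [-0.0474, -0.0053, -0.003, 0], [-0.0628, -0.007, -0.0071, 0], [-0.0776, -0.0087, -0.0128, 0], [-0.0919, -0.0103, -0.02, 0], [-0.1053, -0.0118, -0.0285, 0]]])

```text
time: 13.78
eef_pos: [567.6, -87.4, 293.9]
tcp_rot: [[-0.118, 0.993, 0.002], [0.993, 0.118, -0.0], [-0.0, 0.002, -1.0]]
force: [9.6, 0.1, -1.8]
finger_gap: 0.287
grip_force: 39.5
```

Emit:
move_arm(rows=[[[-0.0125, -0.0014, -0.0098, 0], [-0.024, -0.0027, -0.0209, 0], [-0.0344, -0.0038, -0.033, 0], [-0.0434, -0.0049, -0.0462, 0], [-0.0512, -0.0057, -0.0601, 0], [-0.0575, -0.0064, -0.0748, 0], [-0.061, -0.0068, -0.0854, 0], [-0.061, -0.0068, -0.0854, 0], [-0.061, -0.0068, -0.0854, 0], [-0.061, -0.0068, -0.0854, 0], [-0.061, -0.0068, -0.0854, 0]]])

```text
time: 15.15
eef_pos: [507.2, -94.3, 209.1]
tcp_rot: [[-0.118, 0.993, 0.002], [0.993, 0.118, -0.001], [-0.001, 0.002, -1.0]]
force: [5.3, -0.3, 4.3]
finger_gap: 0.289
grip_force: 40.1
```

```bash
python3 - <<'E'
from rig import state,camera
import cv2
from h import *
s=state();print(s["time"],s["eef_pos"].round(1),s["force"].round(1),s["finger_gap"],s["grip_force"])
sd=camera("side")[:,:,::-1].copy()
cv2.imwrite("pics/8.png",cv2.resize(sd[150:290,270:410],None,fx=4,fy=4,interpolation=2))
p=[547.1,61.5,.1115]
for q in(1.2,1.3,1.37,1.4):
    print(q,(proj(pw((96-160*np.sin(q-.0873),-178,165+160*np.cos(q-.0873)),p),"side")-[270,150])*4)
E
```

```text
15.15 [507.2 -94.3 209.1] [ 5.3 -0.3  4.3] 0.28895654694695566 40.120806097984314
1.2 [[267.5317737  482.71730394]]
1.3 [[258.1791042 498.7037076]]
1.37 [[252.9550518  509.71289207]]
1.4 [[251.05421055 514.36819796]]
```

View pics/8.png

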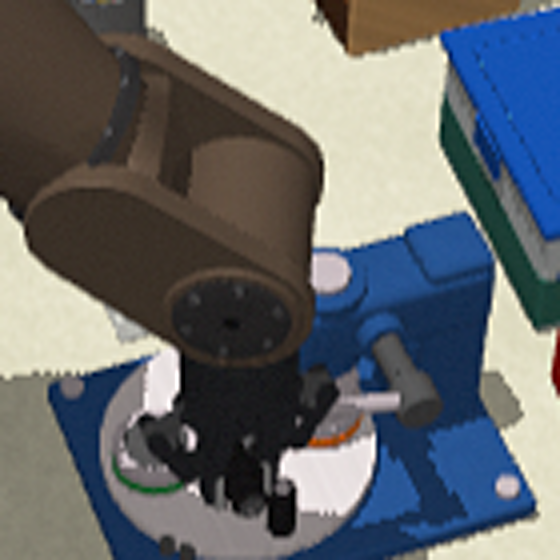

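The grip is held and the rod lies nearly flat. I'll press a little further to feel the stop and be sure it is past 1.3.

Emit:
move_arm(rows=[[[-0.0008, 0, -0.003, 0], [-0.0015, 0, -0.006, 0], [-0.0015, 0, -0.006, 0], [-0.0015, 0, -0.006, 0]]])

```text
time: 15.7
eef_pos: [505.7, -94.5, 203.6]
tcp_rot: [[-0.118, 0.993, 0.003], [0.993, 0.118, -0.001], [-0.001, 0.003, -1.0]]
force: [3.9, -0.3, 10.0]
finger_gap: 0.291
grip_force: 40.7
```

Emit:
move_arm(rows=[[[-0.0005, 0, -0.002, 0], [-0.001, 0, -0.004, 0], [-0.001, 0, -0.004, 0], [-0.001, 0, -0.004, 0]]])

```text
time: 16.2
eef_pos: [505.9, -94.6, 202.7]
tcp_rot: [[-0.118, 0.993, 0.008], [0.993, 0.118, -0.002], [-0.003, 0.008, -1.0]]
force: [-1.9, 3.1, 43.4]
finger_gap: 0.295
grip_force: 43.8
```

The stop is felt (43 N) and held. Now I return along the arc, still gripping.

Emit:
move_arm(rows=[[[0.0025, 0, 0.01, 0], [0.006, 0.0004, 0.0206, 0], [0.0123, 0.0011, 0.0353, 0], [0.0201, 0.0019, 0.0492, 0], [0.0291, 0.003, 0.0624, 0], [0.0395, 0.0041, 0.0745, 0], [0.051, 0.0054, 0.0856, 0], [0.0635, 0.0068, 0.0954, 0], [0.0769, 0.0083, 0.1039, 0], [0.0912, 0.0099, 0.1111, 0], [0.106, 0.0116, 0.1168, 0], [0.1214, 0.0133, 0.1209, 0], [0.1371, 0.015, 0.1235, 0], [0.1529, 0.0168, 0.1245, 0], [0.162, 0.0179, 0.1243, 0], [0.1688, 0.0186, 0.1239, 0], [0.1688, 0.0186, 0.1239, 0], [0.1688, 0.0186, 0.1239, 0]]])

```text
time: 18.45
eef_pos: [672.7, -75.5, 322.5]
tcp_rot: [[-0.118, 0.993, 0.0], [0.993, 0.118, -0.0], [-0.0, 0.0, -1.0]]
force: [4.1, 0.2, 3.9]
finger_gap: 0.289
grip_force: 40.4
```

Emit:
move_arm(rows=[[[0, 0, 0, 0], [0, 0, 0, 0], [0, 0, 0, 0], [0, 0, 0, 0], [0, 0, 0, 0], [0, 0, 0.03, 0], [0, 0, 0.07, 0], [0, 0, 0.12, 0], [0, -0.05, 0.12, 0], [-0.01, -0.11, 0.12, 0], [-0.02, -0.17, 0.12, 0], [-0.03, -0.22, 0.12, 0], [-0.04, -0.27, 0.12, 0], [-0.04, -0.27, 0.12, 0], [-0.04, -0.27, 0.12, 0]]], fingers=1.0)

```text
time: 20.32
eef_pos: [632.8, -345.2, 442.2]
tcp_rot: [[-0.118, 0.993, -0.0], [0.993, 0.118, 0.0], [0.0, -0.0, -1.0]]
force: [-0.9, 0.3, -0.4]
finger_gap: 0.997
grip_force: 0.0
```

```bash
python3 - <<'E'
from rig import state,camera
import cv2
from h import *
s=state();print(s["time"],s["eef_pos"].round(1),s["force"].round(1),s["finger_gap"])
tp=camera("top")[:,:,::-1].copy();sd=camera("side")[:,:,::-1].copy()
cv2.imwrite("pics/9.png",np.hstack([cv2.resize(tp[150:290,240:390],(400,373),interpolation=2),cv2.resize(sd[170:310,275:415],(400,373),interpolation=2)]))
E
```

```text
20.325 [ 632.8 -345.2  442.2] [-0.9  0.3 -0.4] 0.9972124343523723
```

View pics/9.png

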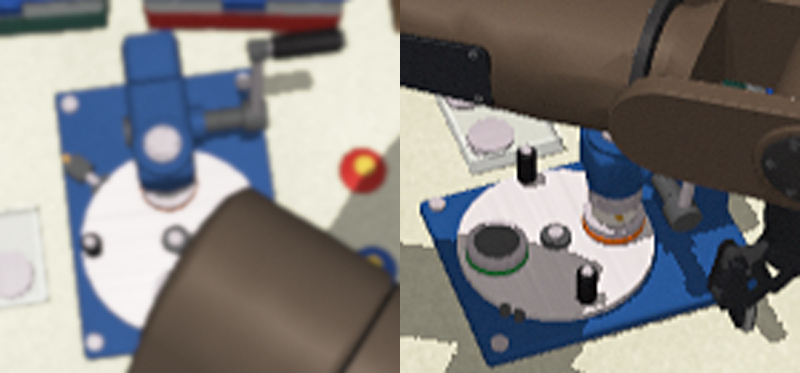

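The lever is fully up, with its grip at top pane (307,43), the same as at the start. The orange die is under the ram, the table hasn't moved, and the gripper is clear, so I hand in.

```bash
python3 -c "from rig import close_job;print(close_job())"
```

```text
the job is handed in; nothing more can be done
None
```

I turned the die table to its stop with the orange-banded die under the ram, pulled the lever down to its stop and brought it back up, then handed the job in with the gripper clear; no verdict was returned.

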